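# Let the tray cover back by one notch

## Robot

A 7-joint arm with a two-finger parallel gripper is mounted at the origin on the work surface. World frame = base frame: x ahead of the robot, y to its left, z up, the work surface at z = 0. Lengths are in m, angles in rad, forces in N, time in s.
With the tool pointing down it reaches from about 0.425 to 0.95 m from the base axis. Payload 4.7 kg.
Tool frame: the origin (TCP) lies at the very end of the fingers, on their centre line; the grasp point (between the pads) lies 19 mm behind it (r.grasp_offset is the distance from the TCP to the grasp point, in m); z points along the fingers, y is the line along which they close (so a half turn about z gives the same grasp; the last joint's range is limited). The gripper opens to 85 mm and grips with 20 to 120 N. Pads are 22 mm wide; open, the fingers measure 114 mm over their backs; the gripper's body (76 mm by 85 mm) begins 54 mm behind the grasp point. The pads swing forward as they close: fully open they stand 13 mm farther back than shut.
Start: joints at [1.108, 0.469, -0.049, 1.532, 0.024, 1.141, -0.082], TCP at [0.284, -0.612, 0.231] pointing down, gripper open.
Joint ranges: [-2.59, 2.59], [-0.33, 1.99], [-1.39, 1.29], [0.1, 2.45], [-1.04, 4.18], [0.21, 1.99], [-2.66, 2.66]. Speed limits (rad/s): [2.57, 2.57, 3.14, 3.14, 3.14, 3.14, 3.14].

## Interface

Orientations are given as a unit quaternion [w, x, y, z].
In Python, from bench import sensors, vision, r gives the robot as it stands.
- The arm moves only by the tool apply_moves, never from a script. Its argument "targets" is a list that holds one entry, the list of rows, each a list of 6 numbers: the shift along the world's x, y, z in cm, then the turn, a rotation vector about the world's x, y, z in degrees. In form: [[[x, y, z, rx, ry, rz], ...]]. A call has 1 to 20 rows; each row is the pose to reach, as a shift and turn from the pose commanded when the call began; what a row does not reach only later rows make up. A row lasts 1/12 s, in which the tool goes at most 41.7 mm and 7.16 degrees, less where a joint would pass 70% of its speed; a pose out of reach is approached as far as the arm can. A call with a gripper value outside its range is refused whole. "claw" is the opening, from 0 (shut) to 1 (fully open), set as the call begins (left out, the last holds). The fingers move at their own pace and stop on an object; "force" is the grip in N (left out, the last holds). Time passes only in rows, so rows that repeat a pose let the fingers close. It gives the time, the measured TCP pose, the force, the opening and the grip force at its end, in the units of the state.
- sensors.read_state(): the state, without advancing time (a new reading comes with each control period).
- vision.grab_frame(name): name is "scene" or "side" or "wrist"; returns a dict with "img" (420x560x3 uint8, blue, green, red), "K" (3x3 intrinsics, pixels), "pose" (4x4, takes a point from camera to world coordinates). Camera axes: x right, y down, z forward; pixel columns grow to the right and rows downward; lengths in m; the calibration is good to about 2 mm. A picture is of the moment at which its call begins. There is no depth.
- r.job_done(): hands the job in; it is judged then, once.
The state is a dict: "time": time; "joint_pos": joint angles; "joint_velocities": joint speeds; "joint_torque": joint torques, N m; "tool_pos": TCP position; "tcp_rot": TCP orientation; "force": force on the tool from outside, world axes, zero at the start; "moment": the same for the moment, N m; "gripper_width": finger opening in m; "finger_force": force on a finger pad.
Only numpy, scipy, OpenCV 4.12 (cv2) and the standard library are available. Lean on these libraries where they do the work, as an engineer would, in place of code of your own. Each camera call takes 0.05 s, during which the arm holds its last target. There are 200 camera calls.

## Task

The tray's sliding cover has been wound one notch too far open. With a fingertip, lift the winder's pawl out of the teeth by its thumb tab, push the wheel backward by exactly one notch by its spoke, then push the pawl back down fully into the teeth so that the wheel is locked again. Nothing needs gripping; do not shove the cover itself, and leave everything lying in and around the tray where it is.

Things in the scene. Friction and masses are not known exactly. Their poses are not given: they have to be found in the camera images.
- tray: Aluminium valet tray, fixed, 220 (its x) by 360 (its y) by 70 mm high with cover rails. Origin: centre of its underside, on the sideboard's top (z = 0); z up. A winder (toothed wheel with four-spoke handle, and pawl) is mounted outside its +x long side, axle along the tray's x axis, 80 mm above the sideboard. Seen from the +x side, the tray's +y is to the right.
- cover (a joint): Travel of the clear acrylic cover along the tray's +y, m; 0 at the start (half open), growing as it closes. Geared to the wheel: 25.5 mm per radian of the wheel, so one notch closes it 20 mm.
- cover_mid (a point): Centre of the top face of the clear acrylic sliding cover (204 x 175 x 5 mm, top face 65 mm above the sideboard).
- wheel (a joint): Turn of the wheel, rad; about 0 at the start, grows BACKWARD: clockwise seen from the tray's +x side (its top goes toward the tray's +y). 8 teeth: one notch is 0.785 rad (45 deg). With the pawl in it has 0.06 rad of play and is blocked backward. Range -1.6 to 2.4. Stiff (0.12 N m, about 2 N at a spoke's end), no spring: stays where left.
- wheel_hub (a point): On the wheel's axle, in the plane of the four spokes, 80 mm above the sideboard, 194 mm from the tray's origin along the tray's +x. The toothed wheel (86 mm over the teeth, 10 mm thick) lies 52 mm nearer the tray on the same axle.
- spoke_tip (a point): Outer end of the spoke nearest to upright at the start, 68 mm from the axle; turns with the wheel. Four dark steel rods, 12 mm diameter, 90 deg apart, square to the axle. At the start this one leans 22.5 deg from vertical toward the tray's -y (end 143 mm above the sideboard); one notch backward it leans 22.5 deg toward +y.
- pawl (a joint): Turn of the pawl about its pivot, rad: 0 = fully in, its round nose down in the gap between two teeth; grows as the nose lifts, to 0.85 at its stop. Nose clear of the teeth above about 0.3. Stiff hinge (0.045 N m, under 1 N at the tab), no spring: it stays where it is left.
- pawl_tab (a point): Top end of the pawl's upright thumb tab: dark steel plate 6 mm thick, 22 mm wide (along tray x) over its upper 25 mm, its top 60 mm from the pivot; turns with the pawl. At joint 0 it leans 15 deg from upright toward the tray's -y, top 160 mm above the sideboard. Pushing it toward +y lifts the nose (at the stop it leans 34 deg toward +y); pushing it back toward -y lowers the nose.
- pawl_pivot (a point): Pivot of the pawl, parallel to the axle: 102 mm above the sideboard, 73 mm from the axle toward the tray's +y, 142 mm from the tray's origin along +x, in the plane of the toothed wheel and so 52 mm nearer the tray than the spokes.
- pawl_nose (a point): Centre of the pawl's round nose (14 mm diameter), at the end of its 62 mm arm, which reaches from the pivot toward the tray's -y over the toothed wheel; 114 mm above the sideboard when fully in.
- tv_remote: Dark grey TV remote, 165 x 44 x 18 mm, loose in the tray. Origin: centre of its underside. To be left alone.
- ac_remote: Beige air-conditioner remote, 140 x 52 x 20 mm, loose in the tray. Origin: centre of its underside. To be left alone.
- ring_dish: Olive ceramic ring dish, 72 mm across, 26 mm high, loose in the tray. Origin: centre of its underside. To be left alone.
- glass_cube: Transparent glass cube, 42 mm, loose in the tray. Origin: centre of its underside. To be left alone.
- cream_jar: Small jar, 44 mm across, 55 mm high, on the sideboard. Origin: centre of its underside. To be left alone.
- candle_cup: White ceramic candle cup, 68 mm across, 75 mm high, on the sideboard. Origin: centre of its underside. To be left alone.
- key_tag: Flat wooden key tag, 75 x 40 x 10 mm, on the sideboard. Origin: centre of its underside. To be left alone.
- glasses_case: Grey glasses case, 155 x 55 x 40 mm, on the sideboard. Origin: centre of its underside. To be left alone.

How it is judged:
By the outcome, as a careful person would: the job done as asked, in the order asked, and still so for the second after the job is handed in, with the robot touching nothing.
It also fails if it takes over 72 s, if anything falls off the work surface, if the arm or the gripper's body presses on something with over 40 N, if the wrist force passes 120 N, or if a joint passes its speed limit or range.

## Working session

There is one attempt and no reset: what is moved stays moved. The work goes in short steps, Python scripts to look and compute and a tool call to move; the robot and the scene stay as the last step left them, time stands still between calls to the robot, and variables do not carry over. Pictures are saved under pics/ and viewed, at most 10 in all, crops included, and the job is handed in when it is done.

Besides the shell and the picture viewer there is one more tool, called after "Emit:" by a JSON object that holds its "name" and its "arguments". apply_moves: Moves the arm, as the interface text tells. Its arguments: {"type":"object","properties":{"targets":{"type":"array"},"claw":{"type":"number"},"force":{"type":"number"}},"required":["targets"]}

```bash
mkdir -p pics
cat > h.py <<'E'
import numpy as np, cv2
from bench import sensors, vision, r
def proj(f,P):
    T=np.linalg.inv(f["pose"]); p=np.asarray(P)@T[:3,:3].T+T[:3,3]; q=p@f["K"].T; return q[...,:2]/q[...,2:]
def ray(f,uv):
    d=np.linalg.inv(f["K"])@[uv[0],uv[1],1]; return f["pose"][:3,3], f["pose"][:3,:3]@d
def onz(f,uv,z):
    o,d=ray(f,uv); return o+d*(z-o[2])/d[2]
def tri(fs,uvs):
    A=np.zeros((3,3));b=np.zeros(3)
    for f,u in zip(fs,uvs):
        o,d=ray(f,u);d=d/np.linalg.norm(d);M=np.eye(3)-np.outer(d,d);A+=M;b+=M@o
    return np.linalg.solve(A,b)
E
python3 - <<'E'
from h import *
import pickle
F={n:vision.grab_frame(n) for n in("scene","side","wrist")}
pickle.dump(F,open("f0.pkl","wb"))
for n,f in F.items(): print(n,f["pose"].round(3).tolist(),f["K"].round(0).tolist())
cv2.imwrite("pics/a.png",cv2.resize(F["scene"]["img"],(800,600),interpolation=2))
cv2.imwrite("pics/b.png",cv2.resize(F["side"]["img"],(800,600),interpolation=2))
print(sensors.read_state())
E
```

```text
scene [[0.08, 0.746, -0.661, 1.102], [0.997, -0.055, 0.059, -0.069], [0.008, -0.664, -0.748, 0.725], [0.0, 0.0, 0.0, 1.0]] [[498.0, 0.0, 278.0], [0.0, 498.0, 212.0], [0.0, 0.0, 1.0]]
side [[-0.699, -0.438, 0.566, 0.062], [-0.715, 0.448, -0.536, 0.467], [-0.019, -0.779, -0.626, 0.635], [0.0, 0.0, 0.0, 1.0]] [[418.0, 0.0, 282.0], [0.0, 418.0, 208.0], [0.0, 0.0, 1.0]]
wrist [[0.421, -0.864, -0.275, 0.355], [-0.907, -0.401, -0.127, -0.579], [-0.001, 0.303, -0.953, 0.374], [0.0, 0.0, 0.0, 1.0]] [[362.0, 0.0, 277.0], [0.0, 362.0, 210.0], [0.0, 0.0, 1.0]]
{'time': 0.15, 'joint_pos': array([ 1.10811715,  0.46928866, -0.04854972,  1.53336102,  0.02412619,
        1.14097131, -0.08233316]), 'joint_velocities': array([-0.00036661, -0.00231066, -0.0006109 , -0.00416306,  0.00020343,
       -0.00041078, -0.00247995]), 'joint_torque': array([ 5.43913811e-04, -5.10765409e+01, -4.66919853e-02, -2.37980586e+01,
        1.07296070e-02,  5.37631728e-03,  1.33135734e-05]), 'tool_pos': array([ 0.28352027, -0.61212042,  0.23050522]), 'tcp_rot': array([-6.93879615e-04,  9.76575373e-01,  2.15174395e-01, -1.96719526e-04]), 'force': array([0.30180599, 0.8152622 , 0.14444228]), 'moment': array([-0.01481317,  0.03866747,  0.02082982]), 'finger_force': 0.0, 'gripper_width': 0.08548770020689782}
```

View pics/a.png

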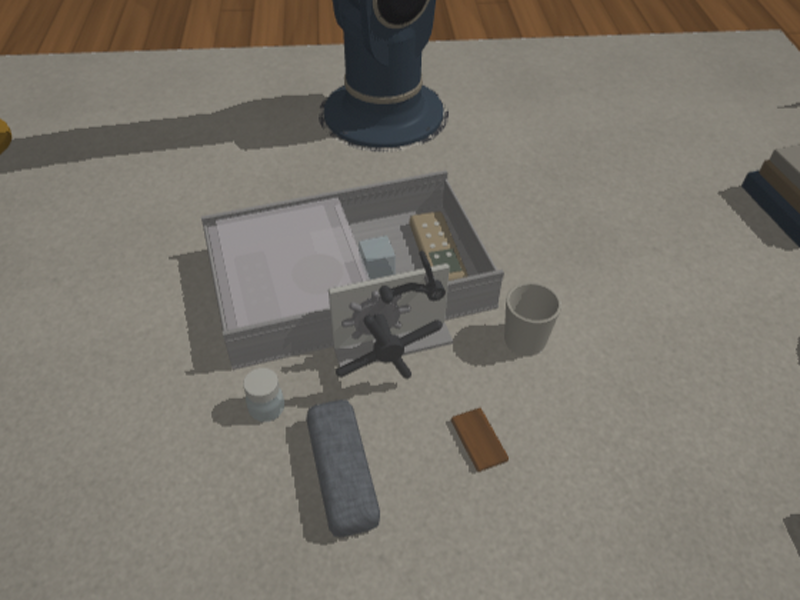

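View pics/b.png

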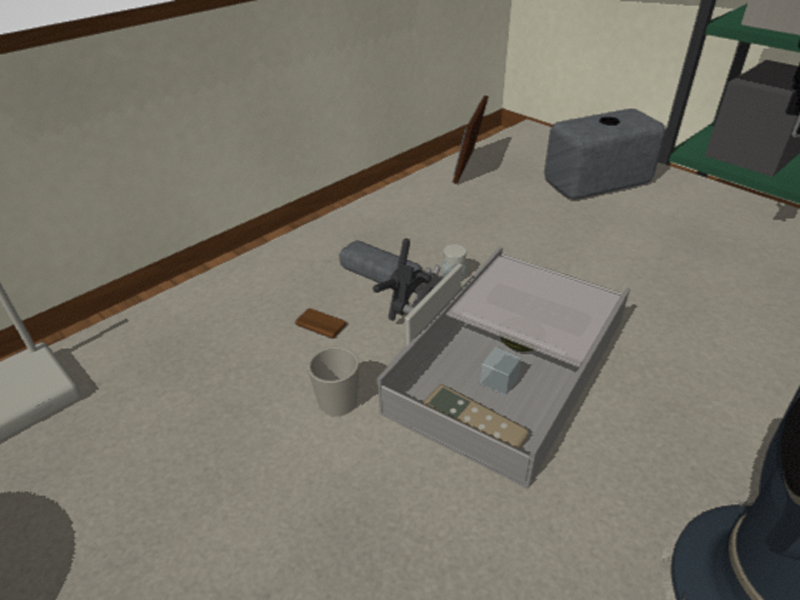

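Scene view: the tray is near centre, with rim corners at about (203,218), (446,177), (500,275) and (228,335). The hub is at (388,347) and the pawl tab top at (425,256). Side view: rim corners at about (500,250), (628,290), (530,457) and (381,383), and the upright spoke's end at (405,240).

Run:
```python
from h import *
import pickle
from scipy.optimize import least_squares
F=pickle.load(open("f0.pkl","rb"))
C=np.array([[-.11,-.18,.07],[-.11,.18,.07],[.11,.18,.07],[.11,-.18,.07]])
S=np.array([[203,218],[446,177],[500,275],[228,335]])*.7
D=np.array([[628,290],[530,457],[381,383],[500,250]])*.7
for s,d in zip(S,D): print("tri",tri([F["scene"],F["side"]],[s,d]).round(4))
def W(p,P):
    c,s=np.cos(p[2]),np.sin(p[2]); return np.asarray(P)@np.array([[c,-s,0],[s,c,0],[0,0,1]]).T+[p[0],p[1],0]
res=lambda p:np.r_[(proj(F["scene"],W(p,C))-S).ravel(),(proj(F["side"],W(p,C))-D).ravel()]
q=least_squares(res,[.5,-.1,0],loss="soft_l1"); p=q.x; print(p,res(p).round(1)); np.save("tray.npy",p)
print("hub tri",tri([F["scene"],F["side"]],[np.array([388,347])*.7,np.array([405,282])*.7]),W(p,[.194,0,.08]))
P={"hub":[.194,0,.08],"piv":[.142,.073,.102],"tab":[.142,.073-.060*np.sin(.2618),.16]}
for i in range(4):
    a=-.3927+i*np.pi/2; P["sp%d"%i]=[.194,.068*np.sin(a),.08+.068*np.cos(a)]
for n in("scene","side"):
    im=cv2.resize(F[n]["img"],None,fx=4,fy=4,interpolation=cv2.INTER_CUBIC)
    for k,v in list(P.items())+[(str(i),c) for i,c in enumerate(C)]:
        u=proj(F[n],W(p,v)); cv2.circle(im,tuple(int(x) for x in u*4+2),4,(0,0,255) ,-1); print(n,k,(u/.7).round(0),W(p,v).round(3))
    x,y=(proj(F[n],W(p,[.15,.03,.1]))*4).astype(int); 
    cv2.imwrite(f"pics/c_{n}.png",im[max(0,y-300):y+300,max(0,x-400):x+400])
```

```text
tri [ 0.3421 -0.2723  0.0665]
tri [0.2679 0.076  0.0587]
tri [0.4746 0.1196 0.06  ]
tri [ 0.5516 -0.2236  0.0643]
[ 0.40972519 -0.07170223  0.21861553] [-0.4 -2.3  1.6 -6.   4.6 -3.  -2.1 -1.1 -0.3 -0.4  1.  -0.8 -5.6 -2.1
 -2.3 -2. ]
hub tri [ 0.59233019 -0.03695609  0.07634062] [ 0.59910773 -0.02962784  0.08      ]
scene hub [391. 347.] [ 0.599 -0.03   0.08 ]
scene piv [437. 289.] [0.533 0.03  0.102]
scene tab [427. 257.] [0.536 0.015 0.16 ]
scene sp0 [368. 317.] [ 0.605 -0.055  0.143]
scene sp1 [444. 321.] [0.585 0.032 0.106]
scene sp2 [412. 374.] [ 0.593 -0.004  0.017]
scene sp3 [339. 373.] [ 0.613 -0.091  0.054]
scene 0 [202. 215.] [ 0.341 -0.271  0.07 ]
scene 1 [448. 168.] [0.263 0.08  0.07 ]
scene 2 [507. 271.] [0.478 0.128 0.07 ]
scene 3 [225. 333.] [ 0.556 -0.224  0.07 ]
side hub [396. 282.] [ 0.599 -0.03   0.08 ]
side piv [397. 308.] [0.533 0.03  0.102]
side tab [403. 269.] [0.536 0.015 0.16 ]
side sp0 [404. 239.] [ 0.605 -0.055  0.143]
side sp1 [371. 290.] [0.585 0.032 0.106]
side sp2 [388. 322.] [ 0.593 -0.004  0.017]
side sp3 [417. 274.] [ 0.613 -0.091  0.054]
side 0 [628. 289.] [ 0.341 -0.271  0.07 ]
side 1 [531. 456.] [0.263 0.08  0.07 ]
side 2 [373. 380.] [0.478 0.128 0.07 ]
side 3 [497. 247.] [ 0.556 -0.224  0.07 ]
```

View pics/c_scene.png

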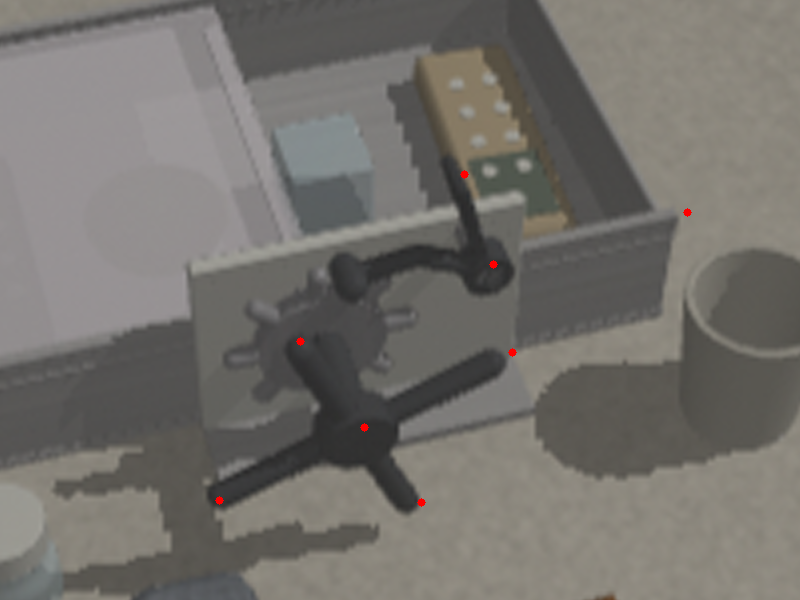

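View pics/c_side.png

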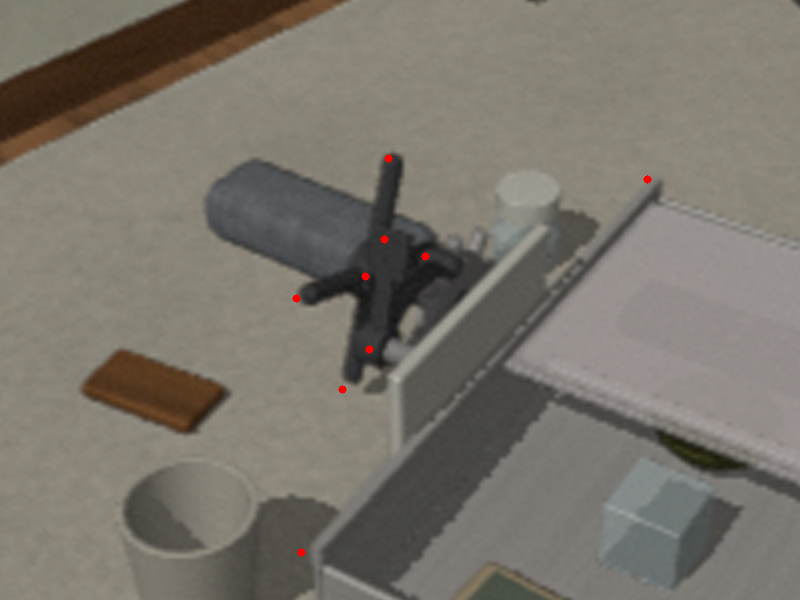

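Both crops show the model a few mm off: it needs to shift toward -y and slightly toward -x. I'll refit on the mechanism points themselves: spoke ends, pivot, tab top and corners.

```bash
cat >> h.py <<'E'
def W(p,P):
    c,s=np.cos(p[2]),np.sin(p[2]); return np.asarray(P)@np.array([[c,-s,0],[s,c,0],[0,0,1]]).T+[p[0],p[1],0]
def Wi(p,X):
    c,s=np.cos(p[2]),np.sin(p[2]); return (np.asarray(X)-[p[0],p[1],0])@np.array([[c,-s,0],[s,c,0],[0,0,1]])
E
python3 - <<'E'
from h import *
import pickle
from scipy.optimize import least_squares
F=pickle.load(open("f0.pkl","rb")); p0=np.load("tray.npy")
P={"piv":[.142,.073,.102],"tab":[.142,.073-.060*np.sin(.2618),.16],"c2":[.11,.18,.07],"c3":[.11,-.18,.07]}
for i in range(4):
    a=-.3927+i*np.pi/2; P["sp%d"%i]=[.194,.068*np.sin(a),.08+.068*np.cos(a)]
O=[("scene","sp0",0,4),("scene","sp1",-10,6),("scene","sp2",-12,4),("scene","sp3",-6,-5),("scene","piv",-5,4),("scene","tab",-15,-16),
("side","sp0",4,0),("side","sp1",11,-1),("side","sp2",10,-10),("side","tab",14,-4),("side","piv",8,-2),("side","c2",17,-2),("side","c3",11,2),("scene","c2",-18,8)]
obs=np.array([proj(F[n],W(p0,P[k]))+np.array([a,b])/4 for n,k,a,b in O])
res=lambda p:np.concatenate([proj(F[n],W(p,P[k]))-o for (n,k,_,_),o in zip(O,obs)])
q=least_squares(res,p0,loss="soft_l1");p=q.x;print(p,np.rad2deg(p[2]));np.save("tray.npy",p)
for o,e in zip(O,res(p).reshape(-1,2).round(1)): print(o[:2],e)
ob={o[:2]:v for o,v in zip(O,obs)}
for k in("sp0","sp1","sp2","piv","tab","c2"):
    t=tri([F["scene"],F["side"]],[ob[("scene",k)],ob[("side",k)]]); print(k,"tri",t.round(4),"fit",W(p,P[k]).round(4))
print("tool in tray",Wi(p,sensors.read_state()["tool_pos"]))
E
```

```text
[ 0.40907631 -0.0777508   0.22781873] 13.053052000098264
('scene', 'sp0') [-2.8 -1.2]
('scene', 'sp1') [-0.3 -2.1]
('scene', 'sp2') [ 0.4 -1.4]
('scene', 'sp3') [-1.   1.2]
('scene', 'piv') [-1.7 -1.5]
('scene', 'tab') [0.6 3.5]
('side', 'sp0') [ 0.7 -0.6]
('side', 'sp1') [-0.6 -0.4]
('side', 'sp2') [-0.7  1.9]
('side', 'tab') [-1.2  0.2]
('side', 'piv') [ 0.3 -0.3]
('side', 'c2') [-1.2 -0.3]
('side', 'c3') [-1.8 -1.4]
('scene', 'c2') [ 1.3 -2.8]
sp0 tri [ 0.6047 -0.0562  0.1416] fit [ 0.6039 -0.0593  0.1428]
sp1 tri [0.5851 0.0265 0.1033] fit [0.5839 0.0273 0.106 ]
sp2 tri [ 0.595  -0.0112  0.0185] fit [ 0.5922 -0.0086  0.0172]
piv tri [0.5323 0.027  0.1006] fit [0.5309 0.0254 0.102 ]
tab tri [0.5301 0.0103 0.1632] fit [0.5344 0.0103 0.16  ]
c2 tri [0.4773 0.1194 0.0651] fit [0.4756 0.1224 0.07  ]
tool in tray [-0.24300092 -0.49220501  0.23050522]
```

```bash
cat > g.py <<'E'
from h import *; import sys
from scipy.spatial.transform import Rotation as R
p=np.load("tray.npy"); s=sensors.read_state(); q=s["tcp_rot"]
M=R.from_quat(np.r_[q[1:],q[0]]).as_matrix()
print("t",round(s["time"],2),"tray pos mm",(Wi(p,s["tool_pos"])*1e3).round(1),"world",s["tool_pos"].round(4),"F",s["force"].round(1),"yaw err",np.rad2deg(p[2]-np.arctan2(M[1,1],M[0,1])).round(2),"zaxis",M[:,2].round(4))
print("tray +y per cm:",W(p,[0,1,0])-W(p,[0,0,0]))
for a in sys.argv[1:]:
    t=np.array(eval(a))/1e3; print(a,"delta cm",((W(p,t)-s["tool_pos"])*100).round(2))
E
python3 g.py "[142,28,230]" "[142,28,145]"
```

```text
t 0.15 tray pos mm [-243.  -492.2  230.5] world [ 0.2835 -0.6121  0.2305] F [0.3 0.8 0.1] yaw err 78.2 zaxis [-7.0e-04  1.3e-03 -1.0e+00]
tray +y per cm: [-0.22585316  0.97416136  0.        ]
[142,28,230] delta cm [ 2.576e+01  5.937e+01 -5.000e-02]
[142,28,145] delta cm [25.76 59.37 -8.55]
```

Emit:
{"name": "apply_moves", "arguments": {"targets": [[[3,7,2,0,0,9],[6,14,2,0,0,18],[9,20,2,0,0,27],[11,26,2,0,0,35],[14,32,2,0,0,43],[17,38,2,0,0,51],[19,44,2,0,0,58],[21,49,2,0,0,65],[23,53,2,0,0,71],[24.5,56.5,2,0,0,75],[25.3,58.5,2,0,0,77],[25.8,59.4,2,0,0,78.2],[25.8,59.4,2,0,0,78.2],[25.8,59.4,2,0,0,78.2],[25.8,59.4,2,0,0,78.2],[25.8,59.4,2,0,0,78.2],[25.8,59.4,2,0,0,78.2],[25.8,59.4,2,0,0,78.2],[25.8,59.4,2,0,0,78.2],[25.8,59.4,2,0,0,78.2]]], "claw": 0}}

```text
time: 1.82
tool_pos: [0.5413, -0.0205, 0.251]
tcp_rot: [-0.0, 0.623, 0.782, -0.001]
force: [0.0, 0.2, -0.1]
gripper_width: -0.0002
finger_force: 0.0
```

```bash
python3 g.py "[142,28,145]"
python3 - <<'E'
from h import *
p=np.load("tray.npy"); f=vision.grab_frame("wrist"); im=f["img"].copy()
P=[[.142,.073,.102],[.142,.073-.060*np.sin(.2618),.16],[.194,-.026,.143],[.194,.063,.106],[.142,.012,.114]]
for x in P: 
    u=proj(f,W(p,x)); print(u.round(1)); cv2.circle(im,tuple(int(round(v)) for v in u),2,(0,0,255),-1)
cv2.imwrite("pics/d.png",cv2.resize(im,(800,600),interpolation=2))
E
```

```text
t 1.82 tray pos mm [141.7  26.  251. ] world [ 0.5413 -0.0205  0.251 ] F [ 0.   0.2 -0.1] yaw err 0.17 zaxis [-8.e-04 -9.e-04 -1.e+00]
tray +y per cm: [-0.22585316  0.97416136  0.        ]
[142,28,145] delta cm [ -0.02   0.2  -10.6 ]
[276.5 135.2]
[276.4 168.9]
[344.2 271.1]
[342.  148.3]
[276.7 212.7]
```

View pics/d.png

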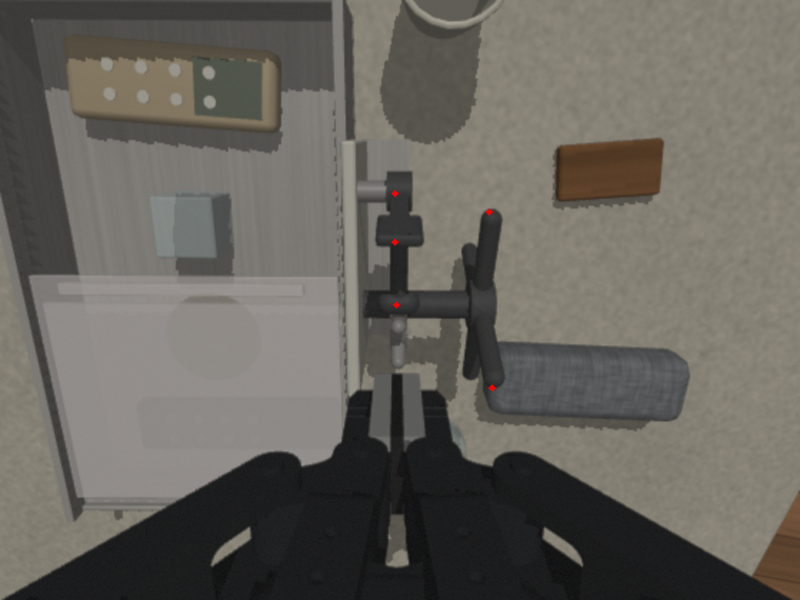

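The wrist view matches the fit to about 2-3 mm. The tab top is near (399,238), the spoke ends at (490,212) and (492,388), and the nose at (396,304). The shut fingers stand on the tab's -y side, so I'm lowering now.

Emit:
{"name": "apply_moves", "arguments": {"targets": [[[0.4,0,-3,0,0,0],[0.4,0.1,-6,0,0,0],[0.4,0.1,-8.5,0,0,0],[0.4,0.1,-10,0,0,0],[0.4,0.1,-10.6,0,0,0],[0.4,0.1,-10.6,0,0,0],[0.4,0.1,-10.6,0,0,0],[0.4,0.1,-10.6,0,0,0]]]}}

```text
time: 2.53
tool_pos: [0.5467, -0.0178, 0.1467]
tcp_rot: [0.001, 0.622, 0.783, 0.001]
force: [0.7, -0.1, -0.2]
gripper_width: -0.0002
finger_force: 0.0
```

```bash
python3 g.py "[146,74,145]"
```

```text
t 2.53 tray pos mm [147.7  27.3 146.7] world [ 0.5467 -0.0178  0.1467] F [ 0.7 -0.1 -0.2] yaw err 0.04 zaxis [ 2.7e-03 -1.0e-04 -1.0e+00]
tray +y per cm: [-0.22585316  0.97416136  0.        ]
[146,74,145] delta cm [-1.22  4.51 -0.17]
```

Emit:
{"name": "apply_moves", "arguments": {"targets": [[[-0.2,0.8,0,0,0,0],[-0.35,1.5,0,0,0,0],[-0.45,1.9,0,0,0,0],[-0.55,2.3,0,0,0,0],[-0.6,2.7,0,0,0,0],[-0.7,3.1,0,0,0,0],[-0.8,3.5,0,0,0,0],[-0.9,3.9,0,0,0,0],[-1.0,4.3,0,0,0,0],[-1.05,4.6,0,0,0,0],[-1.1,4.8,0,0,0,0],[-1.1,4.8,0,0,0,0],[-1.1,4.8,0,0,0,0]]]}}

```text
time: 3.62
tool_pos: [0.5346, 0.0309, 0.1453]
tcp_rot: [-0.0, 0.622, 0.783, 0.0]
force: [0.2, 0.6, 0.7]
gripper_width: 0.0002
finger_force: 0.0
```

```bash
python3 g.py "[194,-60,210]"
python3 - <<'E'
from h import *
p=np.load("tray.npy"); f=vision.grab_frame("scene"); im=f["img"]
x,y=proj(f,W(p,[.15,.03,.1])).astype(int)
c=im[y-75:y+75,x-100:x+100]; g=vision.grab_frame("side")
x,y=proj(g,W(p,[.15,.03,.1])).astype(int); d=g["img"][y-75:y+75,x-100:x+100]
cv2.imwrite("pics/e.png",cv2.resize(np.hstack([c,d]),(800,300),interpolation=2))
E
```

```text
t 3.62 tray pos mm [146.8  77.5 145.3] world [0.5346 0.0309 0.1453] F [0.2 0.6 0.7] yaw err -0.02 zaxis [-2.e-04  5.e-04 -1.e+00]
tray +y per cm: [-0.22585316  0.97416136  0.        ]
[194,-60,210] delta cm [  7.7  -12.33   6.47]
```

View pics/e.png

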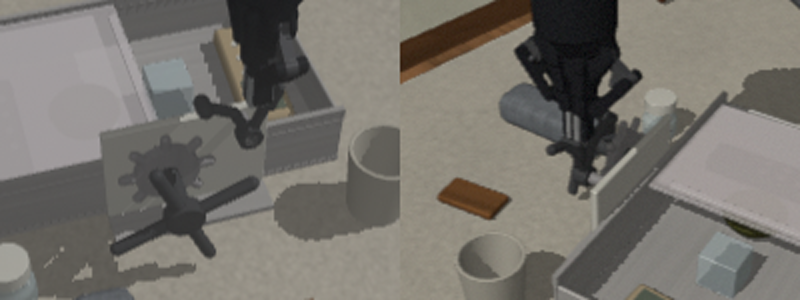

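The scene crop shows the pawl lifted well clear of the teeth, with its nose at (205,105). Next I back off, go up and over, and come down on the -y side of the leaning spoke.

Emit:
{"name": "apply_moves", "arguments": {"targets": [[[0.2,-0.8,0,0,0,0],[0.2,-0.8,3,0,0,0],[0.2,-0.8,6,0,0,0],[0.5,-1.5,8,0,0,0],[2,-4,8,0,0,0],[4,-7,8,0,0,0],[6,-10,8,0,0,0],[7.8,-12.2,8,0,0,0],[7.8,-12.2,8,0,0,0],[7.8,-12.2,8,0,0,0],[7.8,-12.2,4.5,0,0,0],[7.8,-12.2,1,0,0,0],[7.8,-12.2,-1.3,0,0,0],[7.8,-12.2,-2,0,0,0],[7.8,-12.2,-2,0,0,0],[7.8,-12.2,-2,0,0,0]]]}}

```text
time: 5.05
tool_pos: [0.6133, -0.0906, 0.1264]
tcp_rot: [0.0, 0.622, 0.783, 0.001]
force: [-0.7, 0.2, 0.7]
gripper_width: 0.0002
finger_force: 0.0
```

```bash
python3 g.py "[194,-43,125]" "[194,-2,125]"
```

```text
t 5.05 tray pos mm [196.  -58.6 126.4] world [ 0.6133 -0.0906  0.1264] F [-0.7  0.2  0.7] yaw err -0.07 zaxis [ 1.4e-03  4.0e-04 -1.0e+00]
tray +y per cm: [-0.22585316  0.97416136  0.        ]
[194,-43,125] delta cm [-0.55  1.48 -0.14]
[194,-2,125] delta cm [-1.48  5.47 -0.14]
```

Emit:
{"name": "apply_moves", "arguments": {"targets": [[[-0.15,0.7,0,0,0,0],[-0.3,1.3,0,0,0,0],[-0.4,1.7,0,0,0,0],[-0.5,2.1,0,0,0,0],[-0.6,2.5,0,0,0,0],[-0.65,2.9,0,0,0,0],[-0.75,3.3,0,0,0,0],[-0.85,3.7,0,0,0,0],[-0.95,4.1,0,0,0,0],[-1.05,4.5,0,0,0,0],[-1.1,4.8,0,0,0,0],[-1.2,5.1,0,0,0,0],[-1.2,5.3,0,0,0,0],[-1.2,5.3,0,0,0,0],[-1.2,5.3,0,0,0,0]]]}}

```text
time: 6.3
tool_pos: [0.6004, -0.0377, 0.125]
tcp_rot: [-0.001, 0.622, 0.783, 0.0]
force: [-0.1, -0.5, 0.3]
gripper_width: 0.0
finger_force: 0.5
```

```bash
python3 g.py
python3 - <<'E'
from h import *
p=np.load("tray.npy"); f=vision.grab_frame("scene"); im=cv2.resize(f["img"],None,fx=4,fy=4,interpolation=2)
for a in (.3927+np.pi/2,.3927-np.pi/2,.3927+np.pi,.3927):
    u=proj(f,W(p,[.194,.068*np.sin(a),.08+.068*np.cos(a)])); cv2.circle(im,tuple(int(v*4+2) for v in u),4,(0,0,255),-1)
x,y=(proj(f,W(p,[.17,.0,.09]))*4).astype(int)
cv2.imwrite("pics/f.png",im[y-300:y+300,x-400:x+400])
cv2.imwrite("f_before.png",f["img"])
E
```

```text
t 6.3 tray pos mm [195.4  -4.2 125. ] world [ 0.6004 -0.0377  0.125 ] F [-0.1 -0.5  0.3] yaw err -0.03 zaxis [-8.0e-04  1.1e-03 -1.0e+00]
tray +y per cm: [-0.22585316  0.97416136  0.        ]
```

View pics/f.png

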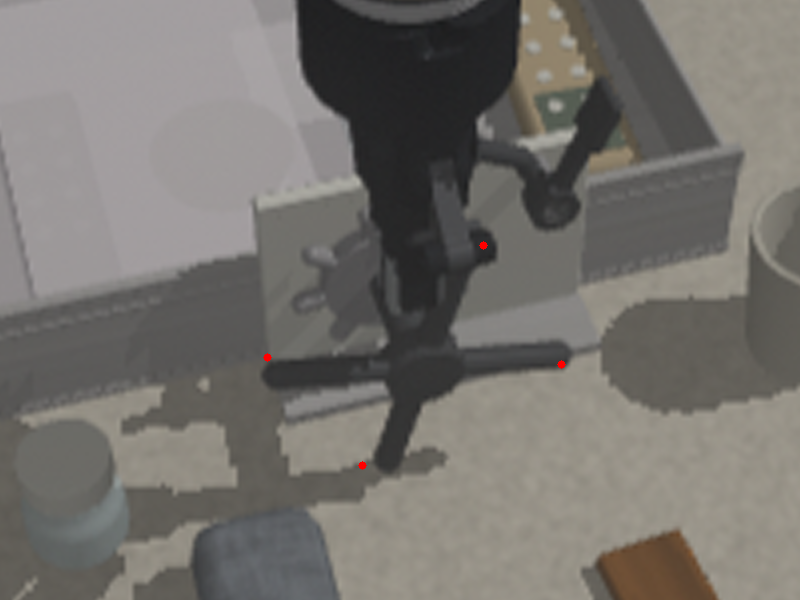

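The scene crop shows the wheel turned most of the way. The horizontal spoke ends at (268,375) and (570,352) still lag the one-notch marks at (267,357) and (562,364). I'll measure the turn accurately from the cover's travel (20 mm per notch).

```bash
cat > cov.py <<'E'
from h import *; import pickle
p=np.load("tray.npy"); F0=pickle.load(open("f0.pkl","rb"))
ys=np.arange(-.06,.07,.0005)
def prof(f,x):
    u=proj(f,W(p,np.c_[np.full_like(ys,x),ys,np.full_like(ys,.065)])).astype(np.float32)
    return cv2.GaussianBlur(cv2.remap(cv2.cvtColor(f["img"],6),u[None,:,0],u[None,:,1],cv2.INTER_LINEAR),(9,1),0)[0].astype(float)
for n in("side","scene"):
    f=vision.grab_frame(n); o=[]
    for x in np.arange(-.085,.09,.01):
        g=[np.gradient(prof(q,x)) for q in(F0[n],f)]; i=[int(np.argmin(k)) for k in g]
        o.append((round(x*1e3),*(ys[i]*1e3).round(1),g[1].min().round(1)))
    print(n,o); d=[b-a for _,a,b,_ in o]; print("median",np.median(d))
E
python3 cov.py
```

```text
side [(-85, np.float64(19.0), np.float64(34.0), np.float64(-7.0)), (-75, np.float64(18.0), np.float64(34.5), np.float64(-7.5)), (-65, np.float64(18.5), np.float64(34.0), np.float64(-7.5)), (-55, np.float64(18.0), np.float64(33.5), np.float64(-7.0)), (-45, np.float64(17.5), np.float64(34.0), np.float64(-7.0)), (-35, np.float64(17.5), np.float64(33.0), np.float64(-6.5)), (-25, np.float64(16.5), np.float64(33.0), np.float64(-6.0)), (-15, np.float64(18.0), np.float64(33.5), np.float64(-5.0)), (-5, np.float64(18.0), np.float64(33.0), np.float64(-4.5)), (5, np.float64(17.5), np.float64(32.0), np.float64(-5.5)), (15, np.float64(16.5), np.float64(32.0), np.float64(-6.0)), (25, np.float64(16.0), np.float64(32.5), np.float64(-7.0)), (35, np.float64(15.5), np.float64(32.5), np.float64(-7.5)), (45, np.float64(17.0), np.float64(32.0), np.float64(-7.0)), (55, np.float64(17.0), np.float64(33.0), np.float64(-7.0)), (65, np.float64(14.5), np.float64(32.5), np.float64(-7.0)), (75, np.float64(17.0), np.float64(32.0), np.float64(-6.5)), (85, np.float64(16.5), np.float64(32.0), np.float64(-6.5))]
median 
[... 419 characters left out ...]
.0), np.float64(-16.5)), (-15, np.float64(12.5), np.float64(3.5), np.float64(-14.0)), (-5, np.float64(13.5), np.float64(1.5), np.float64(-17.0)), (5, np.float64(15.5), np.float64(1.0), np.float64(-17.0)), (15, np.float64(14.0), np.float64(2.5), np.float64(-16.5)), (25, np.float64(14.5), np.float64(6.5), np.float64(-12.5)), (35, np.float64(14.0), np.float64(12.0), np.float64(-9.5)), (45, np.float64(13.5), np.float64(12.0), np.float64(-13.0)), (55, np.float64(13.0), np.float64(10.5), np.float64(-15.5)), (65, np.float64(13.5), np.float64(8.0), np.float64(-14.0)), (75, np.float64(-43.0), np.float64(8.0), np.float64(-15.5)), (85, np.float64(-44.0), np.float64(9.5), np.float64(-12.5))]
median -4.0
```

Emit:
{"name": "apply_moves", "arguments": {"targets": [[[-0.05,0.2,0,0,0,0],[-0.1,0.4,0,0,0,0],[-0.15,0.6,0,0,0,0],[-0.2,0.8,0,0,0,0],[-0.2,0.8,0,0,0,0],[-0.2,0.8,0,0,0,0]]]}}

```text
time: 6.95
tool_pos: [0.5985, -0.0302, 0.1253]
tcp_rot: [-0.0, 0.622, 0.783, -0.0]
force: [0.1, -1.9, -0.4]
gripper_width: 0.0003
finger_force: 0.8
```

```bash
python3 g.py "[194,-60,126]"; python3 cov.py | grep -A1 side | tail -1
```

```text
t 6.95 tray pos mm [195.3   3.5 125.3] world [ 0.5985 -0.0302  0.1253] F [ 0.1 -1.9 -0.4] yaw err -0.02 zaxis [-4.e-04  2.e-04 -1.e+00]
tray +y per cm: [-0.22585316  0.97416136  0.        ]
[194,-60,126] delta cm [ 1.31 -6.22  0.07]
median 19.0
```

Emit:
{"name": "apply_moves", "arguments": {"targets": [[[0,0.1,0,0,0,0],[0,0.1,0,0,0,0],[0,0.1,0,0,0,0],[0,-0.3,0,0,0,0],[0.3,-1.2,0,0,0,0],[0.7,-3,0,0,0,0],[0.9,-4,0,0,0,0],[0.9,-4,3,0,0,0],[0.9,-4,6,0,0,0],[0.9,-4,9,0,0,0],[0.9,-4,9,0,0,0],[0.9,-4,9,0,0,0]]]}}

```text
time: 8.05
tool_pos: [0.6091, -0.0706, 0.2175]
tcp_rot: [0.002, 0.622, 0.783, 0.001]
force: [-0.2, -0.3, -0.2]
gripper_width: -0.0002
finger_force: 0.0
```

```bash
python3 g.py "[146,125,215]" "[146,125,145]"; python3 cov.py | grep -A1 side | tail -1
```

```text
t 8.05 tray pos mm [196.5 -38.2 217.5] world [ 0.6091 -0.0706  0.2175] F [-0.2 -0.3 -0.2] yaw err 0.03 zaxis [ 4.7e-03  1.0e-04 -1.0e+00]
tray +y per cm: [-0.22585316  0.97416136  0.        ]
[146,125,215] delta cm [-8.61 14.76 -0.25]
[146,125,145] delta cm [-8.61 14.76 -7.25]
median 19.0
```

Emit:
{"name": "apply_moves", "arguments": {"targets": [[[-2,3,0,0,0,0],[-4,6,0,0,0,0],[-5.5,9,0,0,0,0],[-7,12,0,0,0,0],[-8.6,14.8,0,0,0,0],[-8.6,14.8,0,0,0,0],[-8.6,14.8,0,0,0,0],[-8.6,14.8,-3,0,0,0],[-8.6,14.8,-5.5,0,0,0],[-8.6,14.8,-7,0,0,0],[-8.6,14.8,-7.3,0,0,0],[-8.6,14.8,-7.3,0,0,0],[-8.6,14.8,-7.3,0,0,0]]]}}

```text
time: 9.23
tool_pos: [0.5224, 0.0769, 0.1425]
tcp_rot: [0.0, 0.623, 0.782, 0.0]
force: [0.1, 0.5, 0.4]
gripper_width: -0.0001
finger_force: 0.0
```

```bash
python3 g.py "[146,82,145]" "[146,75,145]"
python3 - <<'E'
from h import *
p=np.load("tray.npy"); f=vision.grab_frame("scene"); im=cv2.resize(f["img"],None,fx=5,fy=5,interpolation=2)
x,y=(proj(f,W(p,[.15,.02,.1]))*5).astype(int)
cv2.imwrite("pics/g.png",im[y-300:y+300,x-400:x+400])
E
```

```text
t 9.23 tray pos mm [145.4 125.1 142.5] world [0.5224 0.0769 0.1425] F [0.1 0.5 0.4] yaw err 0.07 zaxis [ 2.e-04  3.e-04 -1.e+00]
tray +y per cm: [-0.22585316  0.97416136  0.        ]
[146,82,145] delta cm [ 1.03 -4.18  0.25]
[146,75,145] delta cm [ 1.19 -4.86  0.25]
```

View pics/g.png

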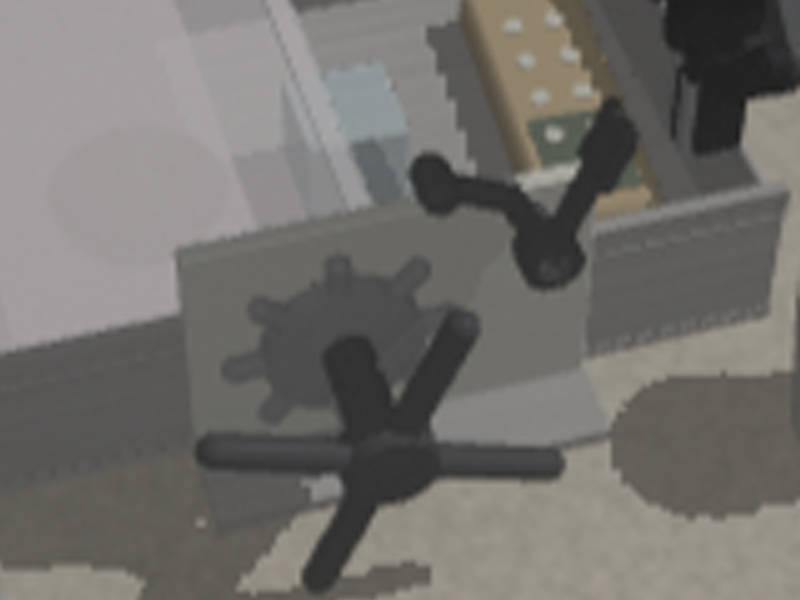

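The scene crop shows clear tooth gaps, one of them between the teeth at (340,270) and (415,272) under the nose arm. The upright spoke now leans +y. Next I push the tab back toward -y.

Emit:
{"name": "apply_moves", "arguments": {"targets": [[[0.2,-0.8,0.2,0,0,0],[0.3,-1.3,0.2,0,0,0],[0.4,-1.8,0.2,0,0,0],[0.5,-2.2,0.2,0,0,0],[0.6,-2.6,0.2,0,0,0],[0.75,-3.0,0.2,0,0,0],[0.85,-3.4,0.2,0,0,0],[0.9,-3.8,0.2,0,0,0],[1.0,-4.2,0.2,0,0,0],[1.0,-4.2,0.2,0,0,0],[1.0,-4.2,0.2,0,0,0]]]}}

```text
time: 10.2
tool_pos: [0.5317, 0.035, 0.1442]
tcp_rot: [-0.0, 0.622, 0.783, -0.0]
force: [-1.4, 0.0, 0.4]
gripper_width: 0.0001
finger_force: 0.0
```

```bash
python3 g.py; python3 cov.py | grep -A1 side | tail -1
```

```text
t 10.2 tray pos mm [144.9  82.1 144.2] world [0.5317 0.035  0.1442] F [-1.4  0.   0.4] yaw err 0.03 zaxis [-4.e-04 -4.e-04 -1.e+00]
tray +y per cm: [-0.22585316  0.97416136  0.        ]
median 19.0
```

Continue slowly, watching the force.

Emit:
{"name": "apply_moves", "arguments": {"targets": [[[0.05,-0.2,0,0,0,0],[0.1,-0.4,0,0,0,0],[0.1,-0.5,0,0,0,0],[0.1,-0.5,0,0,0,0],[0.1,-0.5,0,0,0,0]]]}}

```text
time: 10.72
tool_pos: [0.5328, 0.0304, 0.1443]
tcp_rot: [0.0, 0.622, 0.783, -0.0]
force: [1.0, -0.6, 0.2]
gripper_width: -0.0001
finger_force: 0.1
```

Emit:
{"name": "apply_moves", "arguments": {"targets": [[[0.05,-0.1,0,0,0,0],[0.05,-0.2,0,0,0,0],[0.05,-0.2,0,0,0,0]]]}}

```text
time: 10.97
tool_pos: [0.5332, 0.0287, 0.1443]
tcp_rot: [-0.0, 0.622, 0.783, 0.0]
force: [-0.5, 0.8, -0.5]
gripper_width: 0.0003
finger_force: 0.5
```

Emit:
{"name": "apply_moves", "arguments": {"targets": [[[0,-0.1,0,0,0,0],[0.05,-0.2,0,0,0,0],[0.05,-0.2,0,0,0,0]]]}}

```text
time: 11.22
tool_pos: [0.5333, 0.0285, 0.1443]
tcp_rot: [-0.001, 0.622, 0.783, 0.001]
force: [-1.0, 4.7, -0.4]
gripper_width: 0.0002
finger_force: 2.6
```

```bash
python3 g.py; python3 cov.py | grep -A1 side | tail -1
```

```text
t 11.22 tray pos mm [145.   75.5 144.3] world [0.5333 0.0285 0.1443] F [-1.   4.7 -0.4] yaw err -0.07 zaxis [-6.0e-04  2.7e-03 -1.0e+00]
tray +y per cm: [-0.22585316  0.97416136  0.        ]
median 19.25
```

Resistance starts at 75.5 mm, where full engagement was predicted (75.6). I'll press a little more firmly to make sure it's seated.

Emit:
{"name": "apply_moves", "arguments": {"targets": [[[0.05,-0.1,0,0,0,0],[0.05,-0.2,0,0,0,0],[0.1,-0.3,0,0,0,0],[0.1,-0.4,0,0,0,0],[0.1,-0.4,0,0,0,0],[0.1,-0.4,0,0,0,0]]]}}

```text
time: 11.82
tool_pos: [0.5333, 0.0283, 0.1443]
tcp_rot: [-0.003, 0.621, 0.784, 0.002]
force: [-3.2, 12.3, 0.4]
gripper_width: 0.0001
finger_force: 5.9
```

```bash
python3 g.py; python3 cov.py | grep -A1 side | tail -1
```

```text
t 11.82 tray pos mm [145.   75.2 144.3] world [0.5333 0.0283 0.1443] F [-3.2 12.3  0.4] yaw err -0.21 zaxis [-0.0018  0.0071 -1.    ]
tray +y per cm: [-0.22585316  0.97416136  0.        ]
median 19.5
```

Emit:
{"name": "apply_moves", "arguments": {"targets": [[[-0.1,0.6,0,0,0,0],[-0.4,1.8,0,0,0,0],[-0.9,4,0,0,0,0],[-1,4.5,3,0,0,0],[-1,4.5,6,0,0,0],[-1,7,9,0,0,0],[-1,10,10,0,0,0],[-1,13,10,0,0,0],[-1,16,10,0,0,0],[-1,16,10,0,0,0],[-1,16,10,0,0,0],[-1,16,10,0,0,0]]]}}

```text
time: 12.92
tool_pos: [0.5249, 0.1815, 0.2441]
tcp_rot: [0.0, 0.622, 0.783, -0.001]
force: [0.1, -0.3, 0.6]
gripper_width: 0.0
finger_force: 0.0
```

```bash
python3 g.py; python3 cov.py | grep -A1 side | tail -1
python3 - <<'E'
from h import *; import pickle
p=np.load("tray.npy"); F=pickle.load(open("f0.pkl","rb")); o=[]
for f in(F["scene"],vision.grab_frame("scene")):
    x,y=proj(f,W(p,[.15,.02,.1])).astype(int)
    o.append(cv2.resize(f["img"][y-60:y+60,x-60:x+60],(400,400),interpolation=2))
cv2.imwrite("pics/h.png",np.hstack(o))
E
```

```text
t 12.92 tray pos mm [171.4 226.4 244.1] world [0.5249 0.1815 0.2441] F [ 0.1 -0.3  0.6] yaw err 0.04 zaxis [ 0.     -0.0016 -1.    ]
tray +y per cm: [-0.22585316  0.97416136  0.        ]
median 19.25
```

View pics/h.png

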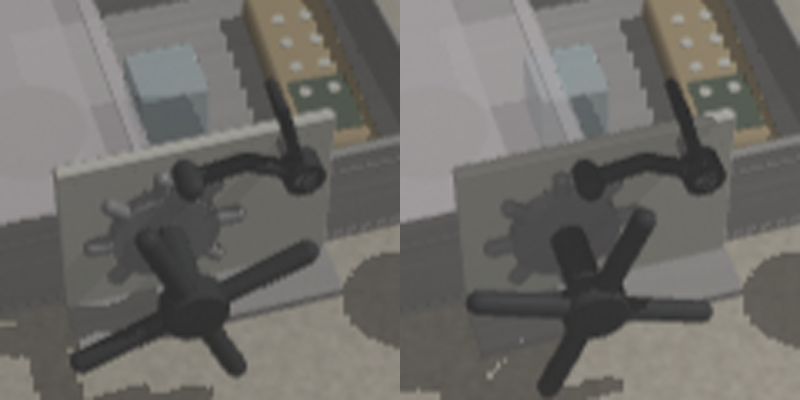

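The before and after views match at the pawl: the nose is at (187,180) before and (588,180) after (same spot once the 400 px panel offset is removed). The teeth sit in the same phase and the wheel is one notch on, so I'm handing in.

```bash
python3 -c "
from bench import r
print(r.job_done())"
```

```text
the job is handed in; nothing more can be done
None
```

The job is handed in at about 13 s: pawl lifted, wheel pushed back one notch (cover moved about 19 mm of the nominal 20), and pawl pressed to a firm stop in the teeth at about 12 N, with only the tab and spoke pushed.

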